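Press a heat sink against the sprung stop for the screws

ROBOT

A 7-joint arm with a two-finger parallel gripper is mounted at the origin on the work surface. World frame = base frame: x ahead of the robot, y to its left, z up, the work surface at z = 0. Lengths are in m, angles in rad, forces in N, time in s.
With the tool pointing down it reaches from about 0.4 to 0.85 m from the base axis. Payload 10.4 kg.
Tool frame: the origin (TCP) lies at the very end of the fingers, on their centre line; the grasp point (between the pads) lies 19 mm behind it; z points along the fingers, y is the line along which they close (so a half turn about z gives the same grasp; the last joint's range is limited). The gripper opens to 85 mm and grips with 20 to 120 N. Pads are 22 mm wide; open, the fingers measure 114 mm over their backs; the gripper's body (76 mm by 85 mm) begins 54 mm behind the grasp point. The pads swing forward as they close: fully open they stand 13 mm farther back than shut.
Start: joints at [-1.223, 0.332, -0.065, 1.46, 0.022, 1.35, -0.088], TCP at [0.226, 0.583, 0.231] pointing down, gripper open.
Joint ranges: [-2.6, 2.6], [-0.5, 2.12], [-1.47, 1.34], [0.16, 2.42], [-1.27, 4.41], [0.06, 2.06], [-2.6, 2.6]. Speed limits (rad/s): [2.22, 2.22, 2.79, 2.79, 3.14, 3.14, 3.14].

INTERFACE

Orientations are given as a unit quaternion [x, y, z, w].
In Python, from workcell import * gives the robot as it stands.
- The arm moves only by the tool step_arm, never from a script. Its argument "commands" is one flat list of numbers, 7 for each row, row after row: the finger opening in mm, from 0 to 85.4, then the shift along the world's x, y, z as a fraction of full scale, then the turn, a rotation vector about the world's x, y, z as a fraction of full scale. A call has exactly 10 rows; each row is the pose to reach, as a shift and turn from the pose commanded when the call began, turning the shorter way round; what a row does not reach only later rows make up. Full scale, the value 1, is 0.6 m for a shift and pi rad for a turn. A row lasts 1/8 s, in which the tool goes at most 62.5 mm and 10.7 degrees, less where a joint would pass 70% of its speed; a pose out of reach is approached as far as the arm can. A call with a number of a shift or a turn outside -1 to 1 is refused whole. A call with a gripper value outside its range is refused whole. The fingers move at their own pace and stop on an object; "squeeze" is the grip in N (left out, the last holds). Time passes only in rows, so rows that repeat a pose let the fingers close, or fill a call up. It gives the time, the measured TCP pose, the force, the opening and the grip force at its end, in the units of the state.
- get_obs(): the state, without advancing time (a new reading comes with each control period).
- camera(name): name is "side" or "top"; returns the picture (384x512x3 uint8, red, green, blue); there is no depth.
- camera_params(name): a dict with "mtx" (3x3 intrinsics, pixels), "extrinsics" (4x4, takes a point from world to camera coordinates). Camera axes: x right, y down, z forward; pixel columns grow to the right and rows downward; lengths in m; the calibration is good to about 2 mm. A picture is of the moment at which its call begins. camera_params takes no time and is no camera call.
- hand_in(): hands the job in; it is judged then, once.
The state is a dict: "clock": time; "joint_pos": joint angles; "joint_velocities": joint speeds; "tau": joint torques, N m; "position": TCP position; "ee_rot": TCP orientation; "ft_force": force on the tool from outside, world axes, zero at the start; "torque": the same for the moment, N m; "grip_width": opening from 0.0 (shut) to 1.0 (fully open); "grasp_force": force on a finger pad.
Only numpy, scipy, OpenCV 4.12 (cv2) and the standard library are available. Lean on these libraries where they do the work, as an engineer would, in place of code of your own. Each camera call takes 0.05 s, during which the arm holds its last target. There are 200 camera calls.

TASK

Stand the tall finned heat sink upright on the jig's narrow raised rail, centred across it and with its smooth flat back towards the sprung stop plate. Then push it along the rail, squarely against the plate, until the plate's pointer stands between the two rows of ridges on the rear block (about 12 N), never ramming it well past the rear row, and keep it pressed there: the program finishes while still holding it so, for a technician to drive the screws. Leave everything else on the bench where it is.

Things in the scene. Friction and masses are not known exactly. Their poses are not given: they have to be found in the camera images.
- tall_sink_mid (a point): centre of the tall heat sink: bare aluminium, 32 (x) x 50 (y) x 50 (z) mm, about 0.13 kg, upright on the bench left or right of the jig, its x within 35 degrees of world +x. The +x side is a smooth flat back (16 mm from the centre); five upright fins face -x. The outer fins are plain side faces at y = +-25 mm, good to grip. The point is 25 mm above its underside; z up
- sink_back (a point): centre of the tall heat sink's flat back: 16 mm in +x from its centre, the face to be pressed against the stop plate
- jig: the jig, fixed; origin on the bench, x along the rail and the push (within 20 degrees of world +x), z up. Base 200 x 90 x 10 mm. Steel rail 20 mm wide, top 50 mm above the bench, x = -100 to 15 mm, at y = 0. Plate's face at x = 0 at rest. Rear block x = 65 to 95 mm, 70 mm wide, 76 mm high; on it two rows of dark ridges, 6 mm high, at x = 72.5 and 85.5 mm, beside the plate's tongue
- rail: the narrow raised rail of the jig, 115 x 20 mm, fixed to it; its origin is the point on its top, on the centre line, 40 mm in front (jig -x) of the resting stop plate's face; 50 mm above the bench
- stop (a joint): how far the stop plate is pushed back along jig x, 0 at rest, at most 0.026 m. Spring 1 N per mm without preload: 0.012 m means 12 N. The thin upright pointer blade on its tongue stands between the two rows of ridges from 0.008 to 0.016 m
- stop_face (a point): centre of the stop plate's face, which looks along jig -x; moves with the plate. Aluminium plate 46 mm wide, 8 mm thick, from 3 to 46 mm above the rail's top; the point is 25 mm above the rail's top
- short_sink_mid (a point): centre of the short heat sink, 32 x 50 x 22 mm, same make as the tall one, on the other side of the jig: leave it alone
- spool: metal spool, 60 mm across, 42 mm high, beside the jig; origin under its centre; leave alone
- flux: small white bottle, 32 mm across, 85 mm high; origin under its centre; leave alone
- phone: smartphone lying flat, 72 x 150 x 8 mm; origin under its centre; leave alone
- driver: screwdriver lying on the bench, origin under it; leave alone
- pliers: small pliers with red grips lying flat, about 130 x 60 x 12 mm; origin at the pivot, underside; leave alone
Mind the look-alikes: they are no part of the job. What is shaped like the part that bears tall_sink_mid but blue or yellow is not meant.

How it is judged:
By the outcome, as a careful person would: the job done as asked, in the order asked, and still so for the second after the job is handed in, while the arm keeps its last pose, push and grip.
It also fails if it takes over 45 s, if anything falls off the work surface, if the arm or the gripper's body presses on something with over 40 N, if the wrist force passes 120 N, or if a joint passes its speed limit or range.

## Working session

There is one attempt and no reset: what is moved stays moved. The work goes in short steps, Python scripts to look and compute and a tool call to move; the robot and the scene stay as the last step left them, time stands still between calls to the robot, and variables do not carry over. Pictures are saved under pics/ and viewed, at most 10 in all, crops included, and the job is handed in when it is done.

Besides the shell and the picture viewer there is one more tool, called after "Request:" by a JSON object that holds its "method" and its "body", one argument or row to a line. step_arm: Moves the arm, as the interface text tells. Its arguments: {"type":"object","properties":{"commands":{"type":"array","items":{"type":"number"}},"squeeze":{"type":"number"}},"required":["commands"]}

```bash
mkdir -p pics; python3 - <<'E'
from workcell import *
import cv2
for n in("side","top"):
    im=camera(n); cv2.imwrite(f"pics/{n}0.png",im[:,:,::-1]); p=camera_params(n); print(n,p["mtx"],p["extrinsics"])
o=get_obs(); print(o)
E
```

```text
side [[348.47538467   0.         246.84119944]
 [  0.         348.47538467 194.67802641]
 [  0.           0.           1.        ]] [[ 0.99940914 -0.03225051  0.01188584 -0.52753438]
 [-0.01505245 -0.72156267 -0.69218548  0.09944258]
 [ 0.03089971  0.69159758 -0.72162178  0.94763108]
 [ 0.          0.          0.          1.        ]]
top [[370.90618711   0.         262.49541407]
 [  0.         370.90618711 190.54697047]
 [  0.           0.           1.        ]] [[-0.02845142 -0.99948742 -0.01467676  0.07142072]
 [-0.9858877   0.03048147 -0.16460958  0.55792115]
 [ 0.16497258  0.00978626 -0.9862496   1.03205405]
 [ 0.          0.          0.          1.        ]]
{'clock': 0.1, 'joint_pos': array([-1.22259739,  0.33279779, -0.06472284,  1.46085888,  0.02157259,
        1.34992761, -0.08847894]), 'joint_velocities': array([-0.00146997, -0.00146399, -0.00015244, -0.00222412,  0.00058375,
        0.00100437, -0.00065516]), 'tau': array([ 1.49610019e-03, -6.26738906e+01,  4.89488442e-02, -3.92433178e+01,
        1.62364781e-02,  6.70727750e-03,  6.52016638e-06]), 'position': array([0.22633164, 0.58220674, 0.23060161]), 'ee_rot': array([ 1.84311673e-01,  9.82867634e-01, -6.39948928e-04, -1.06764193e-04]), 'ft_force': array([-0.93886852, -0.26362103,  0.07920616]), 'torque': array([0.02101734, 0.00499954, 0.0381035 ]), 'grasp_force': 0.0, 'grip_width': 0.9980196376321226}
```

View pics/top0.png

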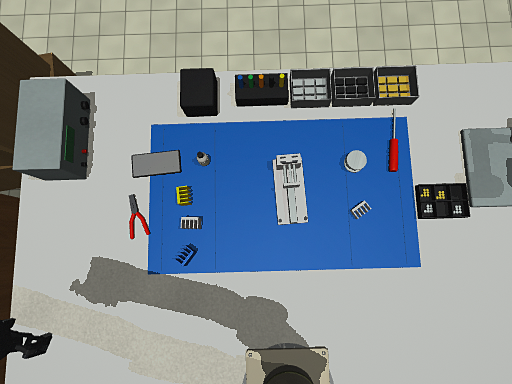

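View pics/side0.png

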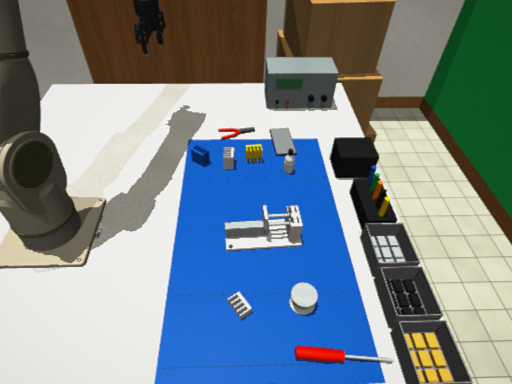

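Candidates for the tall sink: bare metal at top (191,223) / side (229,158); bare metal at top (361,210) / side (239,305), which looks short; blue at top (187,254) and yellow at top (184,195), both excluded by colour. Next I'll check one close crop and measure.

```bash
cat > h.py <<'E'
import numpy as np, cv2
from workcell import *
def ray(n,u,v):
    p=camera_params(n);K=p["mtx"];E=p["extrinsics"];R=E[:3,:3];t=E[:3,3]
    return -R.T@t, R.T@np.linalg.inv(K)@np.array([u,v,1.])
def onz(n,u,v,z):
    c,d=ray(n,u,v); return c+d*(z-c[2])/d[2]
def proj(n,P):
    p=camera_params(n);q=p["mtx"]@(p["extrinsics"]@np.append(P,1))[:3]; return q[:2]/q[2]
def crop(im,x,y,w,h,s): return cv2.resize(im[y:y+h,x:x+w],None,fx=s,fy=s,interpolation=cv2.INTER_CUBIC)
E
python3 - <<'E'
from h import *
t=cv2.imread("pics/top0.png");s=cv2.imread("pics/side0.png")
a=np.hstack([crop(t,165,200,50,37,8),crop(t,340,192,50,37,8)])
b=np.hstack([crop(s,205,135,50,37,8),crop(s,215,285,50,37,8)])
cv2.imwrite("pics/c1.png",np.vstack([a,b]))
a=crop(t,260,140,60,90,6); b=crop(s,215,195,95,90,4.6)[:540]
b=cv2.resize(s[195:260,215:310],(437,299),interpolation=cv2.INTER_CUBIC)
c=np.zeros((540,797,3),np.uint8);c[:,:360]=a;c[:299,360:]=b
cv2.imwrite("pics/c2.png",c)
E
```

```text
(no output)
```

View pics/c1.png

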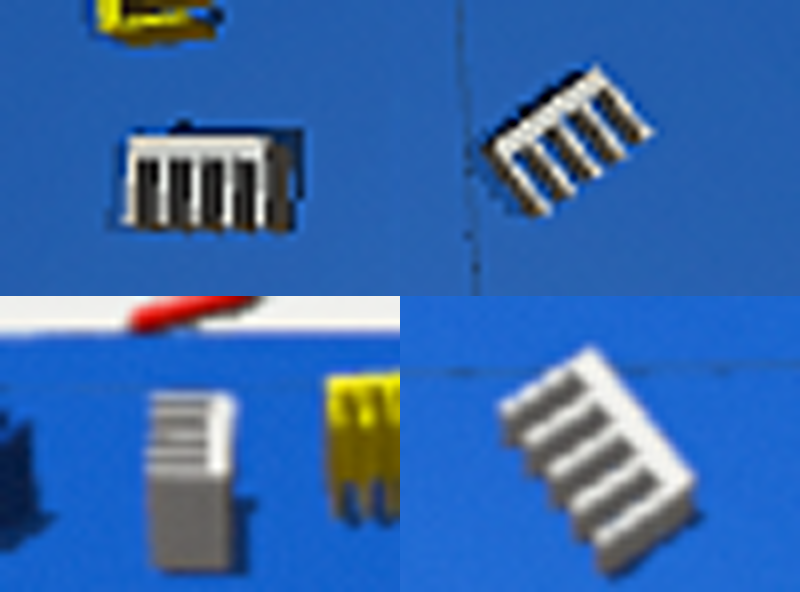

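View pics/c2.png

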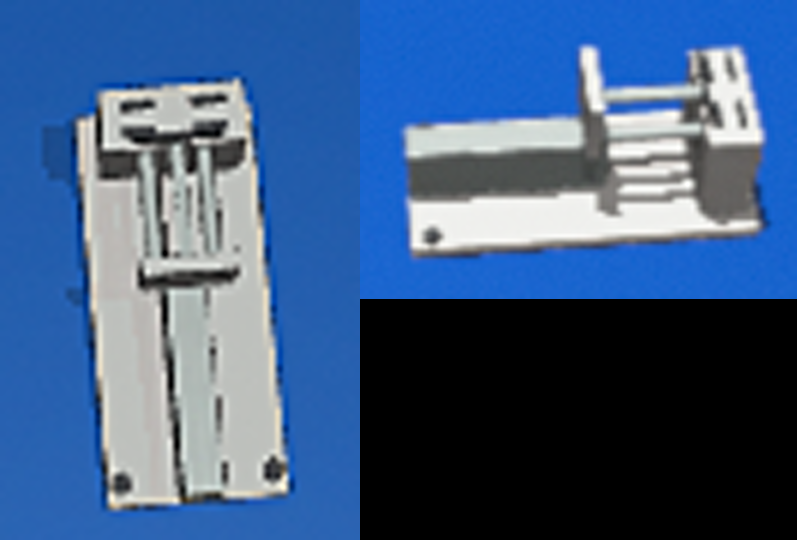

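The left bare-metal sink (top (191,223)) is clearly the tall one: its back is up in the top view and its fins face the robot. The right one at (361,210) is low. Jig crop: rail front end is at top px ~(294,222), the plate at ~(291,185) and the block above it.

```bash
python3 - <<'E'
from h import *
np.set_printoptions(precision=4,suppress=True)
T=lambda u,v,ox,oy,s:(ox+(u+.5)/s-.5,oy+(v+.5)/s-.5)
def show(name,n,pts,ox,oy,s,z):
    P=np.array([onz(n,*T(u,v,ox,oy,s),z) for u,v in pts]); print(name);print(P[:,:2], "edges",np.linalg.norm(np.diff(P,axis=0),axis=1), "mean",P.mean(0)); return P
show("sink top","top",[(128,136),(271,137),(263,228),(124,226)],165,200,8,.05)
show("sink side","side",[(150,99),(235,99),(232,179),(150,174)],205,135,8,.05)
P=show("rail top","top",[(185,498),(222,494),(208,290),(165,290)],260,140,6,.05)
P=show("block top","top",[(98,93),(240,80),(245,138),(100,153)],260,140,6,.076)
P=show("base front","top",[(110,507),(287,492)],260,140,6,.01)
P=show("base right","top",[(287,492),(243,80)],260,140,6,.01)
P=show("rail side","side",[(407-360,127),(407-360,157),(583-360,147),(583-360,121)],215,195,4.6,.05)
P=show("block side","side",[(690-360,52),(742-360,48),(763-360,138),(706-360,143)],215,195,4.6,.076)
P=show("base side","side",[(410-360,254),(763-360,225)],215,195,4.6,.0)
P=show("plate top side","side",[(583-360,48),(597-360,48),(607-360,115),(590-360,115)],215,195,4.6,.096)
P=show("plate top top","top",[(143,265),(238,260)],260,140,6,.096)
E
```

```text
sink top
[[0.4907 0.2925]
 [0.4888 0.241 ]
 [0.4563 0.2438]
 [0.4585 0.2937]] edges [0.0515 0.0326 0.0499] mean [0.4736 0.2677 0.05  ]
sink side
[[0.4604 0.2947]
 [0.4949 0.2941]
 [0.4934 0.244 ]
 [0.4611 0.2476]] edges [0.0344 0.0502 0.0324] mean [0.4774 0.2701 0.05  ]
rail top
[[ 0.4641 -0.0223]
 [ 0.4655 -0.0399]
 [ 0.5641 -0.0375]
 [ 0.5648 -0.0167]] edges [0.0177 0.0987 0.0208] mean [ 0.5146 -0.0291  0.05  ]
block top
[[ 0.657   0.0131]
 [ 0.6612 -0.0551]
 [ 0.6326 -0.0562]
 [ 0.6275  0.0131]] edges [0.0683 0.0286 0.0695] mean [ 0.6446 -0.0213  0.076 ]
base front
[[ 0.4638  0.0124]
 [ 0.4687 -0.0752]] edges [0.0877] mean [ 0.4663 -0.0314  0.01  ]
base right
[[ 0.4687 -0.0752]
 [ 0.6789 -0.063 ]] edges [0.2106] mean [ 0.5738 -0.0691  0.01  ]
rail side
[[ 0.4689 -0.0199]
 [ 0.4692 -0.0415]
 [ 0.5682 -0.0366]
 [ 0.5695 -0.0177]] edges [0.0216 0.0992 0.019 ] mean [ 0.519  -0.0289  0.05  ]
block side
[[ 0.6316  0.0106]
 [ 0.6619  0.0131]
 [ 0.6646 -0.0533]
 [ 0.633  -0.0561]] edges [0.0304 0.0664 0.0318] mean [ 0.6478 -0.0214  0.076 ]
base side
[[ 0.4696 -0.0721]
 [ 0.6738 -0.0567]] edges [0.2048] mean [ 0.5717 -0.0644  0.    ]
plate top side
[[ 0.5683 -0.003 ]
 [ 0.5761 -0.0031]
 [ 0.5781 -0.0517]
 [ 0.5689 -0.0514]] edges [0.0078 0.0485 0.0091] mean [ 0.5729 -0.0273  0.096 ]
plate top top
[[ 0.5689 -0.0043]
 [ 0.5699 -0.0484]] edges [0.0441] mean [ 0.5694 -0.0264  0.096 ]
```

Consistent sizes. The jig is at about (0.567,−0.026) with yaw +3.3°; the tall sink is at about (0.4755,0.269) with yaw −2°. I'll move above the sink.

Request:
{"method": "step_arm", "body": {
  "commands": [85, 0.415, -0.522, -0.13, 0, 0, 0.107, 85, 0.415, -0.522, -0.13, 0, 0, 0.107, 85, 0.415, -0.522, -0.13, 0, 0, 0.107, 85, 0.415, -0.522, -0.13, 0, 0, 0.107, 85, 0.415, -0.522, -0.13, 0, 0, 0.107, 85, 0.415, -0.522, -0.13, 0, 0, 0.107, 85, 0.415, -0.522, -0.13, 0, 0, 0.107, 85, 0.415, -0.522, -0.13, 0, 0, 0.107, 85, 0.415, -0.522, -0.13, 0, 0, 0.107, 85, 0.415, -0.522, -0.13, 0, 0, 0.107],
  "squeeze": 60
}}

```text
clock: 1.35
position: [0.4747, 0.2707, 0.1535]
ee_rot: [0.016, 1.0, 0.0, -0.0]
ft_force: [0.4, -0.2, 0.2]
grip_width: 0.996
grasp_force: 0.0
```

```bash
python3 - <<'E'
from h import *
o=get_obs(); print(o["position"],o["ee_rot"])
s=camera("side")[:,:,::-1].copy();t=camera("top")[:,:,::-1].copy()
cv2.imwrite("pics/s1.png",s);cv2.imwrite("pics/t1.png",t)
a=crop(s,180,60,100,120,4);b=crop(t,140,170,100,120,4)
cv2.imwrite("pics/v1.png",np.hstack([a,b])); print(proj("side",o["position"]),proj("top",o["position"]))
E
```

```text
[0.47468331 0.27070538 0.15345114] [ 1.61921671e-02  9.99868861e-01  2.64014974e-04 -7.20963582e-05]
[226.70056128 124.48200424] [179.60951667 218.6747571 ]
```

View pics/v1.png

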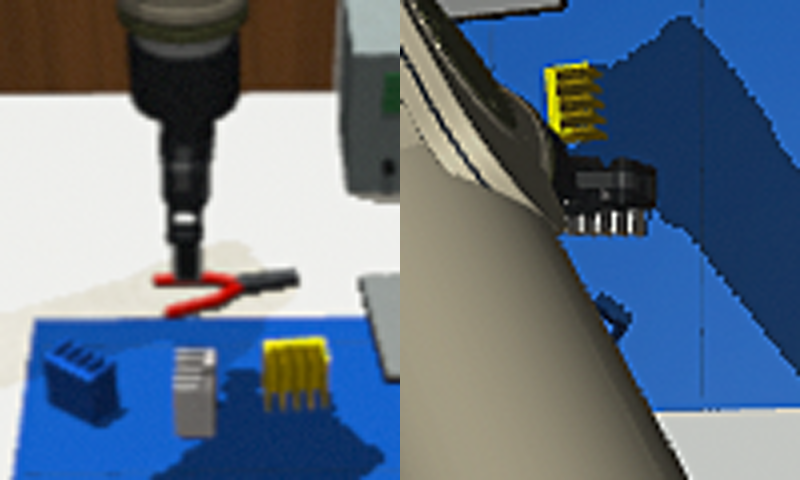

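Side view shows the tall sink at px ~(229,158) directly below the fingers; blue and yellow parts are well clear. Descend and close.

Request:
{"method": "step_arm", "body": {
  "commands": [85, 0.003, 0, -0.06, 0, 0, 0, 85, 0.003, 0, -0.12, 0, 0, 0, 85, 0.003, 0, -0.17, 0, 0, 0, 85, 0.003, 0, -0.21, 0, 0, 0, 85, 0.003, 0, -0.23, 0, 0, 0, 85, 0.003, 0, -0.241, 0, 0, 0, 85, 0.003, 0, -0.241, 0, 0, 0, 70, 0.003, 0, -0.241, 0, 0, 0, 60, 0.003, 0, -0.241, 0, 0, 0, 55, 0.003, 0, -0.241, 0, 0, 0],
  "squeeze": 60
}}

```text
clock: 2.7
position: [0.4774, 0.2694, 0.0091]
ee_rot: [0.017, 1.0, 0.0, 0.0]
ft_force: [-1.1, 1.2, 0.6]
grip_width: 0.647
grasp_force: 0.0
```

Request:
{"method": "step_arm", "body": {
  "commands": [52, 0, 0, 0, 0, 0, 0, 50, 0, 0, 0, 0, 0, 0, 46, 0, 0, 0, 0, 0, 0, 40, 0, 0, 0, 0, 0, 0, 30, 0, 0, 0, 0, 0, 0, 30, 0, 0, 0, 0, 0, 0, 30, 0, 0, 0, 0, 0, 0, 30, 0, 0, 0, 0, 0, 0, 30, 0, 0, 0, 0, 0, 0, 30, 0, 0, 0, 0, 0, 0],
  "squeeze": 60
}}

```text
clock: 3.95
position: [0.4774, 0.2693, 0.0089]
ee_rot: [0.017, 1.0, 0.0, 0.0]
ft_force: [-1.6, -2.3, 5.9]
grip_width: 0.581
grasp_force: 62.3
```

Gripped (49.6 mm opening). Lift and carry over the rail front half.

Request:
{"method": "step_arm", "body": {
  "commands": [30, 0, 0, 0.05, 0, 0, 0, 30, 0, 0, 0.12, 0, 0, 0, 30, 0, 0, 0.183, 0, 0, 0, 30, 0.013, -0.09, 0.183, 0, 0, 0.01, 30, 0.026, -0.18, 0.183, 0, 0, 0.02, 30, 0.04, -0.27, 0.183, 0, 0, 0.029, 30, 0.05, -0.36, 0.183, 0, 0, 0.029, 30, 0.06, -0.44, 0.183, 0, 0, 0.029, 30, 0.067, -0.497, 0.183, 0, 0, 0.029, 30, 0.067, -0.497, 0.183, 0, 0, 0.029],
  "squeeze": 60
}}

```text
clock: 5.2
position: [0.5172, -0.0318, 0.1182]
ee_rot: [-0.026, 1.0, -0.0, -0.0]
ft_force: [-0.4, 1.4, -2.2]
grip_width: 0.579
grasp_force: 62.8
```

```bash
python3 - <<'E'
from h import *
s=camera("side")[:,:,::-1].copy();t=camera("top")[:,:,::-1].copy()
o=get_obs(); print(o["position"],o["ee_rot"],o["ft_force"])
cv2.imwrite("pics/s2.png",s);cv2.imwrite("pics/t2.png",t)
a=crop(s,210,150,100,120,4);b=crop(t,240,130,100,120,4)
cv2.imwrite("pics/v2.png",np.hstack([a,b])); print(proj("side",o["position"]),proj("top",o["position"]))
E
```

```text
[ 0.51720125 -0.02828965  0.11810844] [-2.81992686e-02  9.99602226e-01  2.53534763e-04 -3.56270875e-04] [ 0.5184193   0.19659538 -1.55510478]
[243.46422718 206.97960129] [293.35332004 200.82019195]
```

View pics/v2.png

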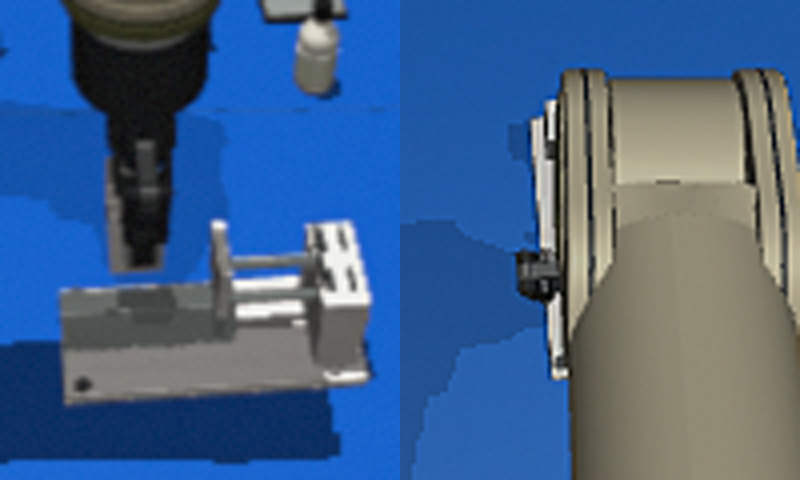

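Side view: sink (crop x 108–160) is held upright about 20 mm above the rail, clear of the plate (crop x 213); top view is mostly blocked by the arm. I'll lower it to just above the rail.

Request:
{"method": "step_arm", "body": {
  "commands": [30, 0, 0, -0.02, 0, 0, 0, 30, 0, 0, -0.04, 0, 0, 0, 30, 0, 0, -0.06, 0, 0, 0, 30, 0, 0, -0.075, 0, 0, 0, 30, 0, 0, -0.085, 0, 0, 0, 30, 0, 0, -0.09, 0, 0, 0, 30, 0, 0, -0.09, 0, 0, 0, 30, 0, 0, -0.09, 0, 0, 0, 30, 0, 0, -0.09, 0, 0, 0, 30, 0, 0, -0.09, 0, 0, 0]
}}

```text
clock: 6.55
position: [0.5176, -0.0289, 0.0647]
ee_rot: [-0.028, 1.0, 0.0, 0.0]
ft_force: [-0.2, -0.2, -1.7]
grip_width: 0.58
grasp_force: 62.8
```

```bash
python3 - <<'E'
from h import *
s=camera("side")[:,:,::-1].copy();o=get_obs(); print(o["position"],o["ee_rot"],o["ft_force"],o["torque"])
cv2.imwrite("pics/s3.png",s)
cv2.imwrite("pics/v3.png",crop(s,220,170,95,75,8)); print((proj("side",o["position"])-[220,170]+.5)*8)
E
```

```text
[ 0.51752288 -0.02881881  0.0646497 ] [-2.82505705e-02  9.99600868e-01  6.52596420e-05  7.22492783e-05] [-0.19898299 -0.59521872 -1.41087046] [-0.04124233  0.02734399  0.06897907]
[191.94223193 411.8137179 ]
```

View pics/v3.png

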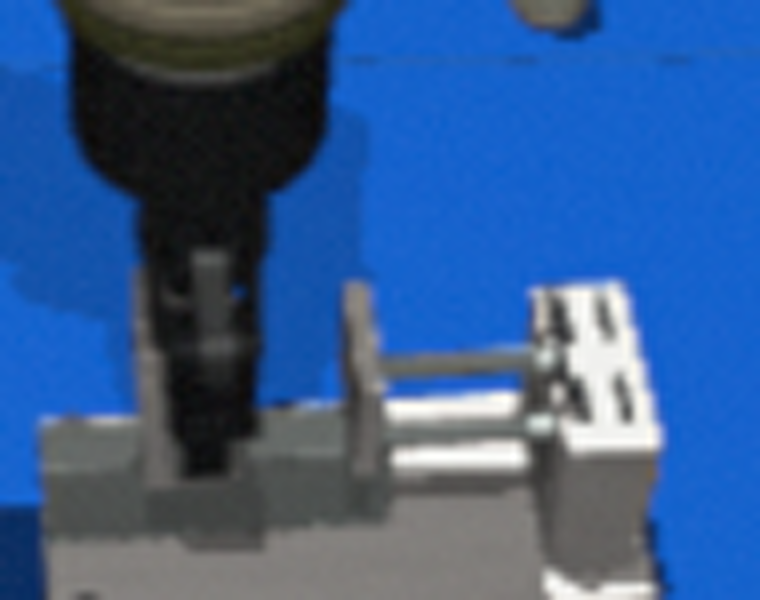

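Sink hangs a few mm above the rail, upright, ahead of the plate (crop x≈345). Lower slowly to contact.

Request:
{"method": "step_arm", "body": {
  "commands": [30, 0, 0, -0.002, 0, 0, 0, 30, 0, 0, -0.004, 0, 0, 0, 30, 0, 0, -0.006, 0, 0, 0, 30, 0, 0, -0.007, 0, 0, 0, 30, 0, 0, -0.008, 0, 0, 0, 30, 0, 0, -0.009, 0, 0, 0, 30, 0, 0, -0.009, 0, 0, 0, 30, 0, 0, -0.009, 0, 0, 0, 30, 0, 0, -0.009, 0, 0, 0, 30, 0, 0, -0.009, 0, 0, 0]
}}

```text
clock: 7.85
position: [0.5175, -0.0288, 0.0592]
ee_rot: [-0.028, 1.0, 0.0, 0.0]
ft_force: [0.3, 0.1, -1.5]
grip_width: 0.575
grasp_force: 62.8
```

Not touching yet (Fz still about the sink's weight); go on in 0.5 mm steps.

Request:
{"method": "step_arm", "body": {
  "commands": [30, 0, 0, -0.001, 0, 0, 0, 30, 0, 0, -0.001, 0, 0, 0, 30, 0, 0, -0.0017, 0, 0, 0, 30, 0, 0, -0.0017, 0, 0, 0, 30, 0, 0, -0.0025, 0, 0, 0, 30, 0, 0, -0.0025, 0, 0, 0, 30, 0, 0, -0.0025, 0, 0, 0, 30, 0, 0, -0.0025, 0, 0, 0, 30, 0, 0, -0.0025, 0, 0, 0, 30, 0, 0, -0.0025, 0, 0, 0]
}}

```text
clock: 9.1
position: [0.5176, -0.0289, 0.0589]
ee_rot: [-0.028, 1.0, 0.0, 0.0]
ft_force: [-7.7, 0.1, 16.9]
grip_width: 0.578
grasp_force: 65.0
```

Landed on the rail (~17 N). Ease the down-force a little and slide along the rail towards the plate.

Request:
{"method": "step_arm", "body": {
  "commands": [30, 0, 0, 0.0012, 0, 0, 0, 30, 0, 0, 0.0012, 0, 0, 0, 30, 0.007, 0.0004, 0.0012, 0, 0, 0, 30, 0.015, 0.0008, 0.0012, 0, 0, 0, 30, 0.023, 0.0012, 0.0012, 0, 0, 0, 30, 0.031, 0.0017, 0.0012, 0, 0, 0, 30, 0.038, 0.002, 0.0012, 0, 0, 0, 30, 0.043, 0.0023, 0.0012, 0, 0, 0, 30, 0.043, 0.0023, 0.0012, 0, 0, 0, 30, 0.043, 0.0023, 0.0012, 0, 0, 0]
}}

```text
clock: 10.35
position: [0.5434, -0.0276, 0.0589]
ee_rot: [-0.028, 1.0, 0.0, 0.0]
ft_force: [-3.3, -0.3, 8.4]
grip_width: 0.581
grasp_force: 64.0
```

Request:
{"method": "step_arm", "body": {
  "commands": [30, 0.003, 0.0002, 0.0005, 0, 0, 0, 30, 0.006, 0.0003, 0.0005, 0, 0, 0, 30, 0.009, 0.0005, 0.0005, 0, 0, 0, 30, 0.012, 0.0006, 0.0005, 0, 0, 0, 30, 0.015, 0.0008, 0.0005, 0, 0, 0, 30, 0.018, 0.001, 0.0005, 0, 0, 0, 30, 0.02, 0.0011, 0.0005, 0, 0, 0, 30, 0.02, 0.0011, 0.0005, 0, 0, 0, 30, 0.02, 0.0011, 0.0005, 0, 0, 0, 30, 0.02, 0.0011, 0.0005, 0, 0, 0]
}}

```text
clock: 11.6
position: [0.5548, -0.027, 0.0589]
ee_rot: [-0.028, 1.0, 0.0, -0.001]
ft_force: [-6.9, -0.0, 9.5]
grip_width: 0.577
grasp_force: 63.8
```

```bash
python3 - <<'E'
from h import *
s=camera("side")[:,:,::-1].copy();o=get_obs(); print(o["position"],o["ee_rot"],o["ft_force"],o["torque"])
cv2.imwrite("pics/s4.png",s)
cv2.imwrite("pics/v4.png",crop(s,235,170,80,60,10))
E
```

```text
[ 0.55474962 -0.02699381  0.05893687] [-2.80942174e-02  9.99605109e-01  8.89853890e-05 -5.77540221e-04] [-6.36996699 -0.15578649  8.71154714] [-0.06072977  1.29621102 -0.06394802]
```

View pics/v4.png

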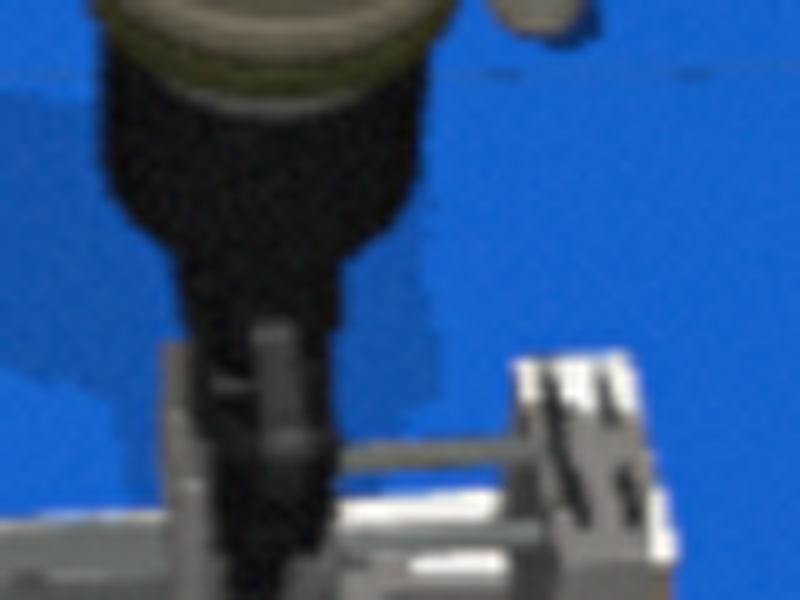

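Sink touches the plate; pointer is merged with the front ridge row (crop ~(560,460)), i.e. deflection ≈ 4 mm, matching Fx ≈ 7 N less rail friction. Push about 8 mm more, slowly.

Request:
{"method": "step_arm", "body": {
  "commands": [30, 0.002, 0.0001, 0, 0, 0, 0, 30, 0.004, 0.0002, 0.0003, 0, 0, 0, 30, 0.006, 0.0003, 0.0003, 0, 0, 0, 30, 0.008, 0.0004, 0.0003, 0, 0, 0, 30, 0.01, 0.0005, 0.0003, 0, 0, 0, 30, 0.012, 0.0006, 0.0003, 0, 0, 0, 30, 0.0135, 0.0007, 0.0003, 0, 0, 0, 30, 0.0135, 0.0007, 0.0003, 0, 0, 0, 30, 0.0135, 0.0007, 0.0003, 0, 0, 0, 30, 0.0135, 0.0007, 0.0003, 0, 0, 0]
}}

```text
clock: 12.9
position: [0.5613, -0.0266, 0.0589]
ee_rot: [-0.028, 1.0, 0.0, -0.002]
ft_force: [-13.9, -1.2, 13.9]
grip_width: 0.579
grasp_force: 64.4
```

```bash
python3 - <<'E'
from h import *
s=camera("side")[:,:,::-1].copy();t=camera("top")[:,:,::-1].copy();o=get_obs(); print(o["position"],o["ee_rot"],o["ft_force"],o["torque"])
cv2.imwrite("pics/s5.png",s);cv2.imwrite("pics/t5.png",t)
cv2.imwrite("pics/v5.png",np.hstack([crop(s,255,195,50,50,8),crop(s,278,196,25,50,8),crop(t,265,140,25,50,8)]))
E
```

```text
[ 0.56130019 -0.02663662  0.05894611] [-2.79436455e-02  9.99606976e-01  2.63182336e-04 -2.23101920e-03] [-15.2318677   -0.56897006  15.45094206] [-0.04544786  2.90839029 -0.09880846]
```

View pics/v5.png

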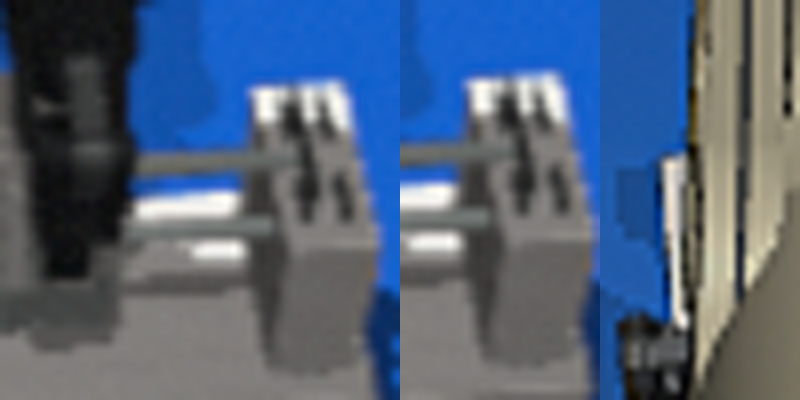

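```bash
python3 - <<'E'
from h import *
def J(x,y,z):
    a=np.radians(3.1);return np.array([.567+.0015+x*np.cos(a)-y*np.sin(a),-.0262+x*np.sin(a)+y*np.cos(a),z])
for x in(.067,.071,.0725,.0775,.079,.0855): print(x,[proj("side",J(x,y,z)).round(1).tolist() for y,z in((.02,.08),(0,.08),(0,.09),(-.02,.08))])
for f in("s0" ,"s4","s5"):
    im=cv2.imread(f"pics/{'side0' if f=='s0' else f}.png",0); print(f); print(im[204:224,285:304])
E
```

```text
0.067 [[288.1, 208.7], [289.4, 214.5], [289.8, 211.9], [290.7, 220.5]]
0.071 [[289.6, 208.6], [290.9, 214.4], [291.3, 211.8], [292.3, 220.4]]
0.0725 [[290.2, 208.5], [291.5, 214.4], [291.9, 211.8], [292.9, 220.4]]
0.0775 [[292.1, 208.4], [293.4, 214.2], [293.9, 211.7], [294.9, 220.2]]
0.079 [[292.6, 208.4], [294.0, 214.2], [294.4, 211.6], [295.4, 220.2]]
0.0855 [[295.1, 208.2], [296.5, 214.1], [297.0, 211.5], [298.0, 220.1]]
s0
[[ 86  87  87  84  87  87  92  91  92  95  97 102  97  87  83  84  85  88
   87]
 [ 87  97 105  93 101 119 142 152 156 154 163 185 153 105  86  88  86  87
   88]
 [ 99 150 177 133 155 193 228 235 234 195 195 230 193 124  88  86  86  86
   86]
 [ 89 117 174 132 108 165 230 242 241 179 162 231 236 168  98  83  85  87
   86]
 [ 84  99 179 139  73 115 223 243 241 167 116 219 243 182  99  84  84  87
   83]
 [ 84  93 181 139  63  98 216 242 241 180 108 190 236 185 106  85  87  88
   85]
 [ 88  99 181 144  76  84 170 232 241 191 107 158 229 196 122  88  86  86
   86]
 [ 86  90 132 110  68  59 132 225 241 234 154 139 224 235 168  97  87  86
   86]
 [ 91  90  98 152 11
[... 3500 characters left out ...]
  71  43  84 118 126 125 127 137 117  90  87
   87]
 [ 88  79  72  77 100 113 117  91  50  73 116 115  97 112 132 112  90  87
   85]
 [ 81  67  57  64 107 126 105  70  42  60 110  93  62 104 127 110  91  88
   88]
 [ 82  65  53  63 108 124 101  57  38  49 104  89  50  81 115 112  95  86
   85]
 [111  66  56  59 100 121 100  58  35  54 109 106  64  71 113 137 118  92
   88]
 [108  64  57  60  81 118 123  79  52  88 118 123  80  63 108 133 113  89
   88]
 [ 92  66  63  64  69 111 123  83  54 104 125 126  82  53 103 124 106  92
   88]
 [107 107 108 106  82 106 124  97  71 111 128 127  95  79 109 124 113  96
   88]
 [115 114 114 112  86 105 126 123 118 124 127 125 121 117 121 124 137 117
   91]]
```

The pointer (row 214) moved from column 289.5 at rest to 292.9, giving a deflection of about 9 mm. That agrees with the force less friction, and it is just past the front row. I'll add 3 mm and ease the down-force.

Request:
{"method": "step_arm", "body": {
  "commands": [30, 0, 0, 0.0007, 0, 0, 0, 30, 0.001, 0, 0.0007, 0, 0, 0, 30, 0.002, 0.0001, 0.0007, 0, 0, 0, 30, 0.003, 0.0002, 0.0007, 0, 0, 0, 30, 0.004, 0.0002, 0.0007, 0, 0, 0, 30, 0.005, 0.0003, 0.0007, 0, 0, 0, 30, 0.0055, 0.0003, 0.0007, 0, 0, 0, 30, 0.0055, 0.0003, 0.0007, 0, 0, 0, 30, 0.0055, 0.0003, 0.0007, 0, 0, 0, 30, 0.0055, 0.0003, 0.0007, 0, 0, 0]
}}

```text
clock: 14.25
position: [0.5638, -0.0265, 0.059]
ee_rot: [-0.028, 1.0, 0.0, -0.003]
ft_force: [-17.5, -0.0, 15.0]
grip_width: 0.583
grasp_force: 64.3
```

```bash
python3 - <<'E'
from h import *
s=camera("side")[:,:,::-1].copy();o=get_obs(); print(o["clock"],o["position"],o["ee_rot"],o["ft_force"],o["torque"],o["grasp_force"])
cv2.imwrite("pics/s6.png",s)
print(cv2.imread("pics/s6.png",0)[206:220,286:304])
cv2.imwrite("pics/v6.png",crop(s,225,170,85,64,9))
E
```

```text
14.3 [ 0.56380222 -0.02648758  0.05896361] [-2.79102287e-02  9.99605542e-01  2.89396810e-04 -3.11373686e-03] [-17.24485971  -0.08793226  15.21784654] [-0.05118813  3.47155832 -0.1506034 ] 64.29229527711868
[[152 218 234 205 197 222 159 158 170 193 232 194 124  86  84  88  85  87]
 [122 223 243 193 174 229 167 134 124 164 231 237 170  96  87  86  85  86]
 [103 219 243 179 116 213 167 122  94 102 218 242 183  99  85  90  87  85]
 [ 97 208 241 184 108 207 163  85  91  86 182 237 189 107  84  88  85  86]
 [ 87 134 162 126  73 122 101  48  54  52 121 217 192 118  88  86  87  86]
 [ 85  87 118 120  78  73  72  47  63  54  78 147 157 122  90  86  88  87]
 [ 86  71 109 124  92  87  87  57  68  76  92 117 131 113  91  87  88  87]
 [ 91  80 111 124 115 114 113  71  55 102 121 125 127 108  92  87  87  87]
 [106 102 108 111 110 109 106  71  47 105 127 127 126 111  94  87  86  88]
 [101  95  95  95  98  97  96  73  45  84 118 124 126 138 117  89  85  86]
 [ 79  73  79 101 114 116 110 111  75  72 101  93 114 132 114  88  88  87]
 [ 67  59  65 106 123 106  81 109  82  59  66  60 104 128 109  90  87  88]
 [ 65  56  61 106 127  99  63  92  76  47  48  48  83 114 111  97  85  87]
 [ 67  56  61  98 124  98  61  73  68  58  80  63  72 114 138 117  90  89]]
```

View pics/v6.png

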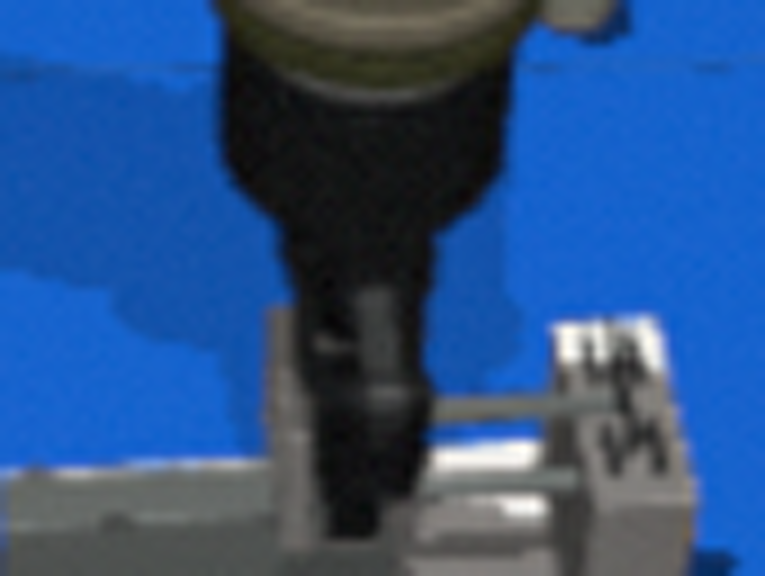

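Pointer is at col ~293.8, midway between the front (~291) and rear (~296.5) rows: about 11.3 mm, Fx 17 N less ~5.5 N rail friction ≈ 11.7 N. The sink is upright, on the rail's centre line and square. Hand in.

```bash
python3 -c "
from workcell import *
print(hand_in())"
```

```text
the job is handed in; nothing more can be done
None
```

The job is handed in with the tall heat sink upright on the rail and still held back-first against the stop plate at about 11–12 N (11.3 mm deflection, estimated from the camera image and wrist force), the pointer between the two ridge rows, and nothing else was touched.

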